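Snap the takeaway box shut along its edge

ROBOT

A 6-joint arm with a two-finger parallel gripper is mounted at the origin on the work surface. World frame = base frame: x ahead of the robot, y to its left, z up, the work surface at z = 0. Lengths are in m, angles in rad, forces in N, time in s.
With the tool pointing down it reaches from about 0.35 to 0.775 m from the base axis. Payload 5.5 kg.
Tool frame: the origin (TCP) lies between the finger pads; the fingertips stand 19 mm ahead of it and the grasp point (between the pads) is the TCP; z points along the fingers, x is the direction in which the jaws open and shut, and the axes are right-handed (so a half turn about z gives the same grasp; the last joint's range is limited). The gripper opens to 85 mm and grips with 20 to 120 N. Pads are 22 mm wide; open, the fingers measure 114 mm over their backs; the gripper's body (76 mm by 85 mm) begins 54 mm behind the grasp point. The pads swing forward as they close: fully open they stand 13 mm farther back than shut.
Start: joints at [-1.254, 0.313, 0.046, 1.304, 0, 1.431], TCP at [0.254, -0.516, 0.25] pointing down, gripper open.
Joint ranges: [-2.76, 2.76], [-0.86, 1.69], [-1.03, 1.26], [-2.2, 2.34], [-1.47, 1.5], [-3.14, 3.14]. Speed limits (rad/s): [2.57, 2.57, 3.14, 3.14, 3.14, 3.14].

INTERFACE

Orientations are given as a unit quaternion [w, x, y, z].
In Python, from workcell import env gives the robot as it stands. The module is installed in compiled form; this text tells all that it offers.
- The arm moves only by the tool carry_out, never from a script. Its argument "steps" is a list of rows, each a list of 7 numbers: the gripper command: -1 is shut, 1 is fully open, values between are in proportion, then the shift along the tool's x, y, z in m, then the turn, a rotation vector about the tool's x, y, z in rad. A call has 1 to 20 rows; each row shifts and turns the commanded pose from where the row before left it, along the tool's axes as they then stand; what a row does not reach is not made up. A row lasts 1/8 s, in which the tool goes at most 62.5 mm and 10.7 degrees, less where a joint would pass 70% of its speed; a pose out of reach is approached as far as the arm can. A call with a gripper value outside its range is refused whole. The fingers move at their own pace and stop on an object; "grip_force" is the grip in N (left out, the last holds). Time passes only in rows, so rows that do not move let the fingers close. It gives the time, the measured TCP pose, the force and the opening at its end, in the units of the state.
- env.get_state(): the state, without advancing time (a new reading comes with each control period).
- env.read_camera(name): name is "side" or "top"; returns a dict with "color" (400x640x3 uint8, red, green, blue), "K" (3x3 intrinsics, pixels), "R" (3x3) and "t" (3): a world point X has camera coordinates R X + t. Camera axes: x right, y down, z forward; pixel columns grow to the right and rows downward; lengths in m; the calibration is good to about 2 mm. A picture is of the moment at which its call begins. There is no depth.
- env.hand_in(): hands the job in, once; it reports no verdict.
The state is a dict: "clock": time; "joint_pos": joint angles; "qvel": joint speeds; "tau": joint torques, N m; "tcp_pos": TCP position; "orientation": TCP orientation; "wrist_force": force on the tool from outside, world axes, zero at the start; "ft_torque": the same for the moment, N m; "finger_gap": finger opening in m.
Only numpy, scipy, OpenCV 4.12 (cv2) and the standard library are available. Lean on these libraries where they do the work, as an engineer would, in place of code of your own. Each camera call takes 0.05 s, during which the arm holds its last target. There are 200 camera calls.

TASK

The larger black food box is packed, but the four round snaps along one long edge of its lid still stand up. With a fingertip, follow that edge in one low pass from the pull-tab end to the other end, gently pressing each snap fully down in turn, and keep the fingertip within about 5 cm of the row until the last one is shut. Do not lift, tip or shove the box, leave everything else where it stands, and finish with the hand clear.

Things in the scene. Friction and masses are not known exactly. Their poses are not given: they have to be found in the camera images.
- box: The larger black takeaway box, loose, 0.3 to 0.65 kg, 130 mm (its x) by 210 mm (its y), turned any way. Origin at the centre of its underside, z up. Flat lid, its rim 50 mm above the table; only the snaps stand higher. The four snaps are in a row along the long edge at x = -50 mm (15 mm in from that edge), at y = +75, +25, -25, -75 mm.
- tab (a point): Outer end of the pull tab, a black tongue 30 mm wide and 4 mm thick, level with the rim, that sticks out 23 mm from the box's short side at +y, beside the first snap (box x = -43, y = +128 mm).
- snap1_top (a point): Centre of the top of the first snap, the one at the pull-tab end (box y = +75 mm). Every snap is a grey round stud, 18 mm in diameter, its flat top 11 to 12 mm above the rim when up (61 to 62 mm above the table) and 5 mm above the rim when fully down (55 mm above the table). The point moves down with the snap.
- snap2_top (a point): The same for the second snap (box y = +25 mm).
- snap3_top (a point): The same for the third snap (box y = -25 mm).
- snap4_top (a point): The same for the fourth and last snap (box y = -75 mm).
- snap1 (a joint): How far snap 1 is pressed down, m: 0 to 0.001 at the start (up), 0.007 at its stop (fully down). It goes down straight against a friction of about 2 N (a little more when pressed fast) and stays where it is left; at the stop the lid under it springs, 1 mm per 2.5 N, for up to 5 mm more.
- snap2 (a joint): How far snap 2 is pressed down, m: 0 to 0.001 at the start (up), 0.007 at its stop (fully down). It goes down straight against a friction of about 2 N (a little more when pressed fast) and stays where it is left; at the stop the lid under it springs, 1 mm per 2.5 N, for up to 5 mm more.
- snap3 (a joint): How far snap 3 is pressed down, m: 0 to 0.001 at the start (up), 0.007 at its stop (fully down). It goes down straight against a friction of about 2 N (a little more when pressed fast) and stays where it is left; at the stop the lid under it springs, 1 mm per 2.5 N, for up to 5 mm more.
- snap4 (a joint): How far snap 4 is pressed down, m: 0 to 0.001 at the start (up), 0.007 at its stop (fully down). It goes down straight against a friction of about 2 N (a little more when pressed fast) and stays where it is left; at the stop the lid under it springs, 1 mm per 2.5 N, for up to 5 mm more.
- pack_a: Bystander: smaller black food box, 115 x 115 mm, 50 mm high, its two snaps already shut (5 mm high), beside the larger box (off the long edge without standing snaps). Origin under its centre.
- pack_b: Bystander: another such smaller box, out to one side of the table. Origin under its centre.
- shaker: Bystander: aluminium shaker, 58 mm in diameter, 77 mm high, standing in front of the row of snaps, its side at least 40 mm off the box's edge. Origin under its centre.
- toast: Bystander: pair of toast slices, 115 x 115 mm, 24 mm high, near the end of the larger box away from the pull tab. Origin under its centre.
- sauce: Bystander: sauce bottle, 60 mm in diameter, 170 mm high, out to one side. Origin under its centre.
- cups: Bystander: stack of paper cups right way up, 74 mm in diameter, 120 mm high, out to one side. Origin under its centre.

How it is judged:
By the outcome, as a careful person would: the job done as asked, in the order asked, and still so for the second after the job is handed in, with the robot touching nothing.
It also fails if it takes over 42 s, if anything falls off the work surface, if the arm or the gripper's body presses on something with over 40 N, if the wrist force passes 120 N, or if a joint passes its speed limit or range.

## Working session

There is one attempt and no reset: what is moved stays moved. The work goes in short steps, Python scripts to look and compute and a tool call to move; the robot and the scene stay as the last step left them, time stands still between calls to the robot, and variables do not carry over. Pictures are saved under pics/ and viewed, about 8 in all and at most 12, crops included, and the job is handed in when it is done.

Besides the shell and the picture viewer there is one more tool, called after "Call:" as name(argument=value, ...), one argument or row to a line, values as JSON. carry_out: Moves the arm, as the interface text tells. Its arguments: {"type":"object","properties":{"steps":{"type":"array","items":{"type":"array","items":{"type":"number"}}},"grip_force":{"type":"number"}},"required":["steps"]}

```bash
mkdir -p pics
python3 - <<'E'
from workcell import env
import cv2,numpy as np
for n in("top","side"):
    c=env.read_camera(n);cv2.imwrite(f"pics/{n}0.png",c["color"][:,:,::-1])
    np.savez(f"{n}0.npz",**c);print(n,c["K"].round(1).tolist(),c["R"].round(3).tolist(),c["t"].round(3))
s=env.get_state();print(s)
E
```

```text
top [[470.2, 0.0, 317.4], [0.0, 470.2, 195.2], [0.0, 0.0, 1.0]] [[0.016, -1.0, 0.001], [-0.996, -0.016, -0.093], [0.093, 0.001, -0.996]] [-0.018  0.546  1.804]
side [[495.7, 0.0, 314.6], [0.0, 495.7, 192.7], [0.0, 0.0, 1.0]] [[-0.809, -0.587, 0.023], [-0.354, 0.457, -0.816], [0.468, -0.668, -0.578]] [0.445 0.258 1.679]
{'clock': 0.1, 'joint_pos': array([-1.25360621e+00,  3.13913249e-01,  4.51009741e-02,  1.30357678e+00,
        4.45972637e-06,  1.43122687e+00]), 'qvel': array([ 0.00096374, -0.00144755,  0.00383876,  0.00048619, -0.00134404,
       -0.00086271]), 'tau': array([ 1.59988682e-03, -4.81728172e+01,  2.99241793e+01,  1.28023801e-02,
       -1.80457232e-04, -5.03090263e-06]), 'tcp_pos': array([ 0.25347818, -0.51565663,  0.24950829]), 'orientation': array([-5.12659822e-04,  8.48834869e-01, -5.28657480e-01, -6.09407865e-04]), 'wrist_force': array([ 0.32848892,  0.48663116, -0.4051117 ]), 'ft_torque': array([0.01348799, 0.02977883, 0.01059897]), 'finger_gap': 0.08580068996651977}
```

View pics/top0.png

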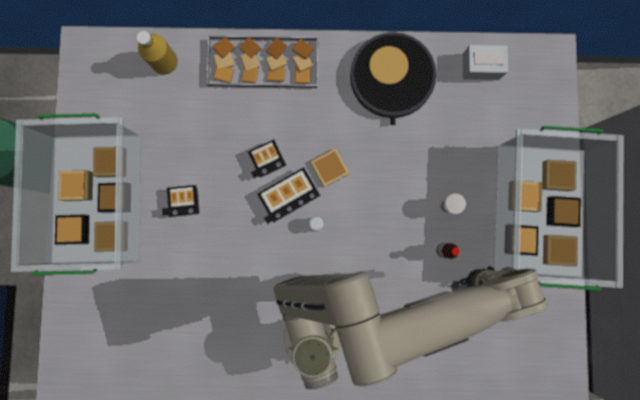

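View pics/side0.png

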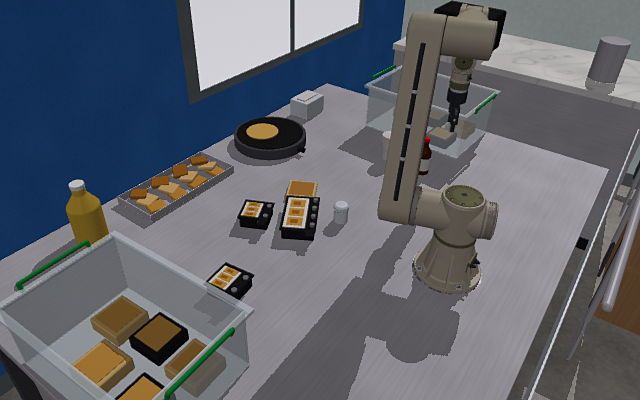

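Top view: large box about (289,195), its snaps on the side towards the robot (lower right edge), toast at (330,167) beyond its right end, and the shaker at (316,224). Next I zoom in on both views.

Run:
```python
import cv2,numpy as np
a=np.load("top0.npz")["color"][:,:,::-1];b=np.load("side0.npz")["color"][:,:,::-1]
A=cv2.resize(a[160:235,245:345],None,fx=8,fy=8,interpolation=cv2.INTER_CUBIC)[:300*2]
B=cv2.resize(b[180:255,265:365],None,fx=8,fy=8,interpolation=cv2.INTER_CUBIC)
cv2.imwrite("pics/za.png",A);cv2.imwrite("pics/zb.png",B)
```

```text
(no output)
```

View pics/za.png

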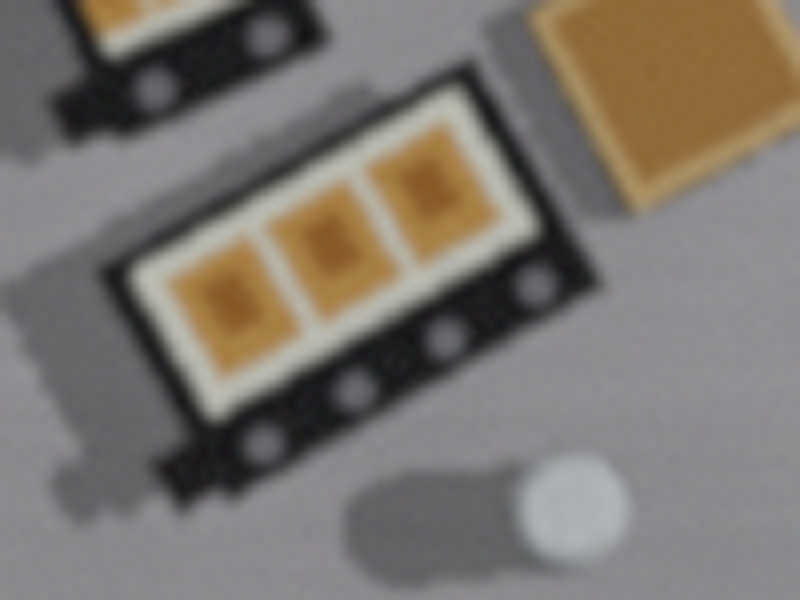

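View pics/zb.png

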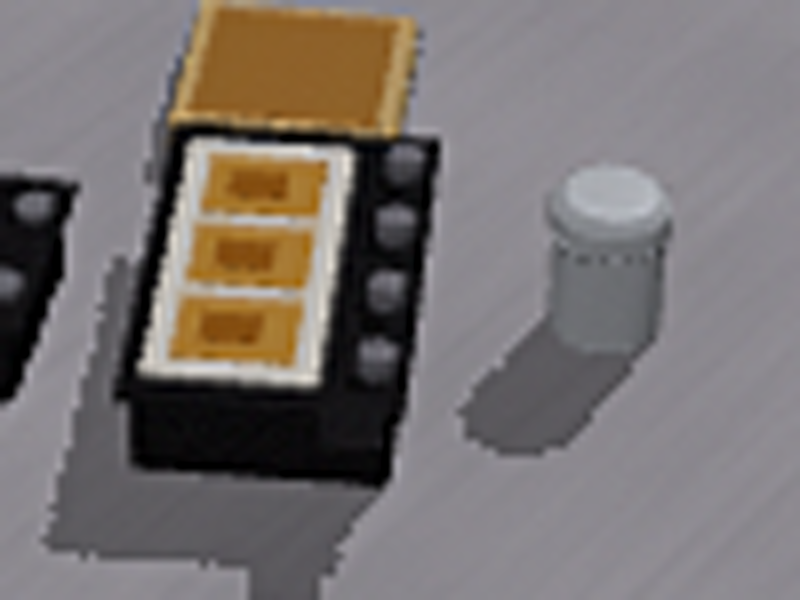

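Snaps in the top crop: (264,442), (355,390), (446,338) and (538,286), tab at (175,475) on the left. In the side crop they are about (380,352) to (406,160), snap 1 nearest the camera. So the row runs from the left end to the toast end.

```bash
cat > h.py <<'E'
import cv2,numpy as np
from scipy.spatial.transform import Rotation as Ro
def blob(img,p,r=3.2):
    g=img.astype(float).mean(2); p=np.array(p,float)
    v,u=np.mgrid[:g.shape[0],:g.shape[1]]
    for _ in range(8):
        m=(np.hypot(u-p[0],v-p[1])<r)
        w=np.clip(g-45,0,70)*m
        p=np.array([(w*u).sum(),(w*v).sum()])/w.sum()
    return p
def ray(c,p,z):
    d=c["R"].T@np.linalg.inv(c["K"])@np.array([*p,1]); o=-c["R"].T@c["t"]
    return o+d*(z-o[2])/d[2]
def snaps(top,side,z=.0615):
    T=[(264,442),(355,390),(446,338),(538,286)];S=[(380,352),(387,285),(395,222),(406,160)]
    out=[]
    for t,s in zip(T,S):
        pt=blob(top["color"],[(t[0]+.5)/8-.5+245,(t[1]+.5)/8-.5+160])
        ps=blob(side["color"],[(s[0]+.5)/8-.5+265,(s[1]+.5)/8-.5+180],2.6)
        P=[c["K"]@np.c_[c["R"],c["t"]] for c in(top,side)]
        X=cv2.triangulatePoints(*P,pt,ps);X=(X[:3]/X[3]).ravel()
        out.append((pt,ray(top,pt,z),ray(side,ps,z),X))
    return out
E
python3 - <<'E'
from h import *
t,s=[dict(np.load(f"{n}0.npz")) for n in("top","side")]
o=snaps(t,s)
for r in o: print([x.round(4).tolist() for x in r])
from workcell import env
st=env.get_state();q=st["orientation"];R=Ro.from_quat(np.r_[q[1:],q[0]]).as_matrix();print(R.round(4),st["tcp_pos"])
for k in(1,2):
    X=np.array([r[k][:2] for r in o]);c=X.mean(0);L=np.array([-.075,-.025,.025,.075])
    d=L@(X-c)/(L@L);print("scale",np.hypot(*d),"ang",np.arctan2(d[1],d[0]),"toolang",np.arctan2(R[1,0],R[0,0]),"c",c)
    d/=np.hypot(*d);print((c+L[:,None]*d).round(4))
# shaker top (edges) and toast near corner
print(ray(t,[(573+.5)/8+244.5,(510+.5)/8+159.5],.077),ray(t,[(640)/8+244.5,(210)/8+159.5],.024))
E
```

```text
[[277.6567, 215.2922], [0.4635, 0.1408, 0.0615], [0.4596, 0.1436, 0.0615], [0.4629, 0.1405, 0.0581]]
[[289.0616, 208.5621], [0.4898, 0.098, 0.0615], [0.4858, 0.1003, 0.0615], [0.489, 0.0976, 0.0585]]
[[300.3787, 202.0673], [0.5153, 0.0554, 0.0615], [0.5118, 0.0582, 0.0615], [0.5148, 0.0551, 0.0584]]
[[311.6674, 195.403], [0.5415, 0.0129, 0.0615], [0.537, 0.0152, 0.0615], [0.5406, 0.0122, 0.0584]]
[[ 4.410e-01 -8.975e-01 -5.000e-04]
 [-8.975e-01 -4.410e-01  1.500e-03]
 [-1.600e-03 -2.000e-04 -1.000e+00]] [ 0.25347818 -0.51565663  0.24950829]
scale 0.9977210351747983 ang -1.0245051174742759 toolang -1.11403658177161 c [0.50252758 0.07676105]
[[0.4636 0.1408]
 [0.4895 0.0981]
 [0.5155 0.0554]
 [0.5415 0.0127]]
scale 0.9981037354171108 ang -1.0271375858043887 toolang -1.11403658177161 c [0.49854647 0.07933848]
[[0.4598 0.1435]
 [0.4856 0.1007]
 [0.5115 0.0579]
 [0.5373 0.0152]]
[ 0.43491516 -0.00611006  0.077     ] [ 0.58352495 -0.03605913  0.024     ]
```

Both views agree on the row to within 4 mm, with the pitch within 0.3% of nominal. The top view is the less biased of the two. Next: close the fingers, align with the row and move above snap 1.

Call:
carry_out(
  steps=[
    [-1,0,0,0,0,0,-0.089],
    [-1,-0.0283,-0.0325,0,0,0,0],
    [-1,-0.0283,-0.0325,0,0,0,0],
    [-1,-0.0283,-0.0325,0,0,0,0],
    [-1,-0.0283,-0.0325,0,0,0,0],
    [-1,-0.0283,-0.0325,0,0,0,0],
    [-1,-0.0283,-0.0325,0,0,0,0],
    [-1,-0.0283,-0.0325,0,0,0,0],
    [-1,-0.0283,-0.0325,0,0,0,0],
    [-1,-0.0283,-0.0325,0,0,0,0],
    [-1,-0.0283,-0.0325,0,0,0,0],
    [-1,-0.0283,-0.0325,0,0,0,0],
    [-1,-0.0283,-0.0325,0,0,0,0],
    [-1,-0.0283,-0.0325,0,0,0,0],
    [-1,-0.0283,-0.0325,0,0,0,0],
    [-1,-0.0283,-0.0325,0,0,0,0],
    [-1,-0.0283,-0.0325,0,0,0,0],
    [-1,0,0,0,0,0,0],
    [-1,0,0,0,0,0,0],
  ],
  grip_force=20,
)

```text
clock: 2.48
tcp_pos: [0.4625, 0.1407, 0.2498]
orientation: [0.001, 0.872, -0.49, -0.0]
wrist_force: [-0.4, 0.3, -1.0]
finger_gap: 0.0001
```

```bash
cat > st.py <<'E'
from h import *
from workcell import env
T=np.array([[.463,.141],[.489,.0983],[.515,.0556],[.541,.0128]])
s=env.get_state();q=s["orientation"];R=Ro.from_quat(np.r_[q[1:],q[0]]).as_matrix()
print("t",s["clock"],"tcp",s["tcp_pos"].round(4),"F",s["wrist_force"].round(2),"gap",round(s["finger_gap"],4),"j",s["joint_pos"].round(3))
print("yaw",np.arctan2(R[1,0],R[0,0]),"z",R[:,2].round(4))
for t in T: print("to snap (tool)",(R.T@np.r_[t-s["tcp_pos"][:2],.0615+.019-s["tcp_pos"][2]]).round(4))
E
python3 st.py
```

```text
t 2.475 tcp [0.4625 0.1407 0.2498] F [-0.36  0.33 -1.01] gap 0.0001 j [ 0.129  0.137 -0.181  1.254 -0.     2.724]
yaw -1.0243606337491669 z [-1.3e-03 -6.0e-04 -1.0e+00]
to snap (tool) [ 0.     -0.0008  0.1693]
to snap (tool) [ 0.05   -0.0008  0.1693]
to snap (tool) [ 0.1    -0.0009  0.1693]
to snap (tool) [ 0.1501 -0.0008  0.1693]
```

Call:
carry_out(
  steps=[
    [-1,0,-0.0008,0.03,0,0,0],
    [-1,0,0,0.04,0,0,0],
    [-1,0,0,0.035,0,0,0],
    [-1,0,0,0.025,0,0,0],
    [-1,0,0,0.015,0,0,0],
    [-1,0,0,0.01,0,0,0],
    [-1,0,0,0,0,0,0],
    [-1,0,0,0,0,0,0],
  ],
)

```text
clock: 3.48
tcp_pos: [0.4644, 0.1413, 0.0961]
orientation: [-0.0, 0.872, -0.49, 0.001]
wrist_force: [-0.5, -0.1, 1.1]
finger_gap: 0.0002
```

```bash
python3 st.py
python3 - <<'E'
from h import *
from workcell import env
a=env.read_camera("side")["color"][:,:,::-1]
b=env.read_camera("top")["color"][:,:,::-1]
f=lambda i:cv2.resize(i,(400,600),interpolation=cv2.INTER_CUBIC)
cv2.imwrite("pics/n1.png",np.hstack([f(a[165:255,285:345]),f(b[160:235,255:305])]))
E
```

```text
t 3.475 tcp [0.4644 0.1413 0.0961] F [-0.45 -0.13  1.11] gap 0.0002 j [ 0.13   0.248 -0.443  0.878 -0.     2.726]
yaw -1.0250797975834929 z [ 1.5e-03  1.0e-04 -1.0e+00]
to snap (tool) [-0.0005  0.0014  0.0156]
to snap (tool) [0.0495 0.0013 0.0156]
to snap (tool) [0.0995 0.0012 0.0157]
to snap (tool) [0.1496 0.0012 0.0157]
```

View pics/n1.png

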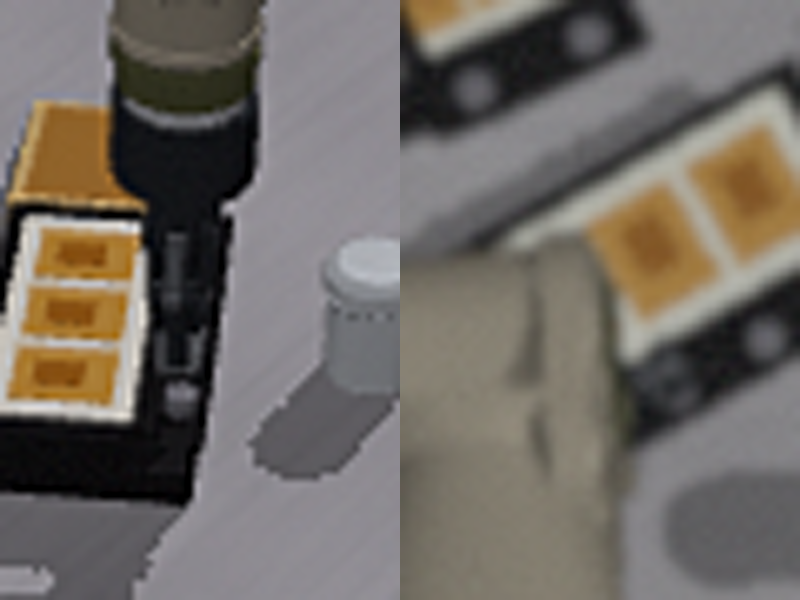

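Left half: the shut fingers hang directly over snap 1 at (180,398). Right half: the wrist hides snap 1 and snap 2 is visible at about (670,385). Descending slowly now, watching the force.

Call:
carry_out(
  steps=[
    [-1,0,0.001,0.006,0,0,0],
    [-1,0,0,0.006,0,0,0],
    [-1,0,0,0.002,0,0,0],
    [-1,0,0,0.002,0,0,0],
    [-1,0,0,0.002,0,0,0],
    [-1,0,0,0,0,0,0],
  ],
)

```text
clock: 4.32
tcp_pos: [0.4626, 0.1407, 0.0771]
orientation: [0.0, 0.872, -0.49, -0.0]
wrist_force: [0.1, -0.6, 2.3]
finger_gap: 0.0001
```

```bash
python3 st.py
```

```text
t 4.325 tcp [0.4626 0.1407 0.0771] F [ 0.05 -0.56  2.29] gap 0.0001 j [ 0.129  0.267 -0.471  0.833 -0.     2.725]
yaw -1.025012753124133 z [-5.e-04 -1.e-04 -1.e+00]
to snap (tool) [-0.     -0.0005 -0.0034]
to snap (tool) [ 0.05   -0.0005 -0.0034]
to snap (tool) [ 0.1    -0.0006 -0.0034]
to snap (tool) [ 0.15   -0.0006 -0.0034]
```

Call:
carry_out(
  steps=[
    [-1,0,0,0.0015,0,0,0],
    [-1,0,0,0.0015,0,0,0],
    [-1,0,0,0.001,0,0,0],
    [-1,0,0,0.001,0,0,0],
    [-1,0,0,0,0,0,0],
    [-1,0,0,0,0,0,0],
  ],
)

```text
clock: 5.08
tcp_pos: [0.4629, 0.1408, 0.0724]
orientation: [-0.0, 0.872, -0.49, 0.0]
wrist_force: [-2.3, -0.8, 3.6]
finger_gap: 0.0002
```

Call:
carry_out(
  steps=[
    [-1,0,0,0,0,0,0],
  ],
)

```text
clock: 5.2
tcp_pos: [0.4629, 0.1407, 0.0723]
orientation: [0.0, 0.872, -0.49, 0.0]
wrist_force: [-2.3, -0.1, 4.3]
finger_gap: -0.0001
```

Call:
carry_out(
  steps=[
    [-1,0,0,0.001,0,0,0],
    [-1,0,0,0,0,0,0],
    [-1,0,0,0,0,0,0],
  ],
)

```text
clock: 5.58
tcp_pos: [0.4629, 0.1408, 0.0715]
orientation: [-0.0, 0.872, -0.49, 0.0]
wrist_force: [-2.5, -0.8, 6.2]
finger_gap: -0.0003
```

```bash
python3 st.py
```

```text
t 5.575 tcp [0.4629 0.1408 0.0715] F [-2.47 -0.76  6.2 ] gap -0.0003 j [ 0.129  0.274 -0.479  0.818 -0.     2.725]
yaw -1.0249396258230858 z [ 2.e-04 -1.e-04 -1.e+00]
to snap (tool) [-0.0001 -0.0002 -0.009 ]
to snap (tool) [ 0.0499 -0.0003 -0.009 ]
to snap (tool) [ 0.0999 -0.0003 -0.009 ]
to snap (tool) [ 0.1499 -0.0003 -0.009 ]
```

The force rises about 2 N per mm, so snap 1 is at its stop. Same again for snap 2.

Call:
carry_out(
  steps=[
    [-1,0,0,-0.0045,0,0,0],
    [-1,0,0,-0.01,0,0,0],
    [-1,0,0,0,0,0,0],
    [-1,0.01,0,0,0,0,0],
    [-1,0.015,0,0,0,0,0],
    [-1,0.015,0,0,0,0,0],
    [-1,0.01,0,0,0,0,0],
    [-1,0,0,0,0,0,0],
    [-1,0,0,0.004,0,0,0],
    [-1,0,0,0.003,0,0,0],
    [-1,0,0,0.002,0,0,0],
    [-1,0,0,0.0015,0,0,0],
    [-1,0,0,0.0015,0,0,0],
    [-1,0,0,0.0015,0,0,0],
    [-1,0,0,0.001,0,0,0],
    [-1,0,0,0,0,0,0],
    [-1,0,0,0,0,0,0],
  ],
)

```text
clock: 7.7
tcp_pos: [0.4886, 0.0981, 0.0716]
orientation: [-0.0, 0.872, -0.49, -0.0]
wrist_force: [-3.0, -1.1, 5.6]
finger_gap: -0.0001
```

```bash
python3 st.py
```

```text
t 7.7 tcp [0.4886 0.0981 0.0716] F [-3.01 -1.09  5.63] gap -0.0001 j [ 0.037  0.298 -0.443  0.83   0.     2.633]
yaw -1.0249142926652237 z [-2.e-04  2.e-04 -1.e+00]
to snap (tool) [-0.0499 -0.0004 -0.0089]
to snap (tool) [ 0.     -0.0004 -0.0089]
to snap (tool) [ 0.05   -0.0005 -0.009 ]
to snap (tool) [ 0.1001 -0.0005 -0.009 ]
```

Snap 2 shows the same depth and force. On to snap 3.

Call:
carry_out(
  steps=[
    [-1,0,0,-0.0045,0,0,0],
    [-1,0,0,-0.01,0,0,0],
    [-1,0,0,0,0,0,0],
    [-1,0.01,0,0,0,0,0],
    [-1,0.015,0,0,0,0,0],
    [-1,0.015,0,0,0,0,0],
    [-1,0.01,0,0,0,0,0],
    [-1,0,0,0,0,0,0],
    [-1,0,0,0.004,0,0,0],
    [-1,0,0,0.003,0,0,0],
    [-1,0,0,0.002,0,0,0],
    [-1,0,0,0.0015,0,0,0],
    [-1,0,0,0.0015,0,0,0],
    [-1,0,0,0.0015,0,0,0],
    [-1,0,0,0.001,0,0,0],
    [-1,0,0,0,0,0,0],
    [-1,0,0,0,0,0,0],
  ],
)

```text
clock: 9.82
tcp_pos: [0.5145, 0.0554, 0.0716]
orientation: [-0.0, 0.872, -0.49, -0.0]
wrist_force: [-2.8, -0.8, 6.3]
finger_gap: -0.0
```

```bash
python3 st.py
python3 - <<'E'
from h import *
from workcell import env
a=env.read_camera("side")["color"][:,:,::-1]
b=np.load("side0.npz")["color"][:,:,::-1]
f=lambda i:cv2.resize(i[165:255,285:345],(400,600),interpolation=cv2.INTER_CUBIC)
cv2.imwrite("pics/n2.png",np.hstack([f(b),f(a)]))
E
```

```text
t 9.825 tcp [0.5145 0.0554 0.0716] F [-2.77 -0.78  6.27] gap -0.0 j [-0.048  0.33  -0.396  0.845  0.     2.548]
yaw -1.0248981034205236 z [-2.e-04  2.e-04 -1.e+00]
to snap (tool) [-0.0999 -0.0004 -0.0089]
to snap (tool) [-0.0499 -0.0004 -0.0089]
to snap (tool) [ 0.0001 -0.0005 -0.0089]
to snap (tool) [ 0.0502 -0.0005 -0.0089]
```

View pics/n2.png

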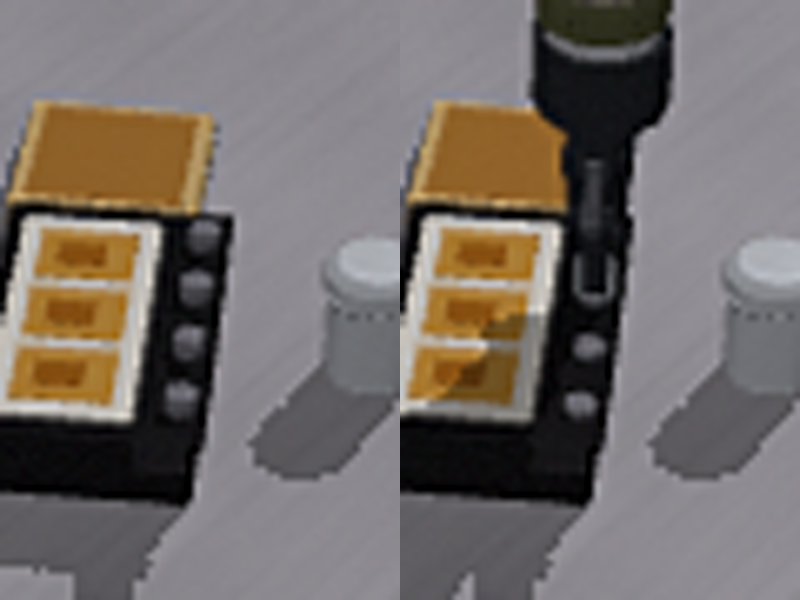

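Left is before, right is now. Snaps 1 and 2, at (580,404) and (588,347), are visibly lower and flatter, and the box hasn't moved (its bottom corner stays at 190,497 in each half). The finger is on snap 3 at (595,285). On to snap 4.

Call:
carry_out(
  steps=[
    [-1,0,0,-0.0045,0,0,0],
    [-1,0,0,-0.01,0,0,0],
    [-1,0,0,0,0,0,0],
    [-1,0.01,0,0,0,0,0],
    [-1,0.015,0,0,0,0,0],
    [-1,0.015,0,0,0,0,0],
    [-1,0.01,0,0,0,0,0],
    [-1,0,0,0,0,0,0],
    [-1,0,0,0.004,0,0,0],
    [-1,0,0,0.003,0,0,0],
    [-1,0,0,0.002,0,0,0],
    [-1,0,0,0.0015,0,0,0],
    [-1,0,0,0.0015,0,0,0],
    [-1,0,0,0.0015,0,0,0],
    [-1,0,0,0.001,0,0,0],
    [-1,0,0,0,0,0,0],
    [-1,0,0,0,0,0,0],
  ],
)

```text
clock: 12.0
tcp_pos: [0.5405, 0.0127, 0.0716]
orientation: [-0.0, 0.872, -0.49, -0.0]
wrist_force: [-3.7, 0.8, 6.0]
finger_gap: 0.0001
```

Call:
carry_out(
  steps=[
    [-1,0,0,-0.005,0,0,0],
    [-1,0,0,-0.02,0,0,0],
    [-1,0,0,-0.04,0,0,0],
    [-1,0,0,-0.05,0,0,0],
    [-1,0,0,-0.05,0,0,0],
    [-1,0,0,-0.02,0,0,0],
    [-1,0.02,0.01,0,0,0,0],
    [-1,0.04,0.02,0,0,0,0],
    [-1,0.04,0.02,0,0,0,0],
    [-1,0.04,0.02,0,0,0,0],
    [-1,0.04,0.02,0,0,0,0],
    [-1,0.02,0.01,0,0,0,0],
    [-1,0,0,0,0,0,0],
    [-1,0,0,0,0,0,0],
  ],
)

```text
clock: 13.75
tcp_pos: [0.559, -0.2093, 0.2562]
orientation: [-0.0, 0.872, -0.49, -0.0]
wrist_force: [-0.4, 0.3, -0.4]
finger_gap: 0.0
```

```bash
python3 st.py|head -1
python3 - <<'E'
from h import *
from workcell import env
t,s=[env.read_camera(n) for n in("top","side")]
for r,r0 in zip(snaps(t,s,.055),snaps(*[dict(np.load(f"{n}0.npz")) for n in("top","side")])): print([x.round(4).tolist() for x in r],"z drop",(r0[3]-r[3])[2].round(4))
a=s["color"][:,:,::-1];b=t["color"][:,:,::-1]
f=lambda i:cv2.resize(i,(400,600),interpolation=cv2.INTER_CUBIC)
cv2.imwrite("pics/n3.png",np.hstack([f(a[165:255,285:345]),f(b[155:245,265:325])]))
E
```

```text
t 13.75 tcp [ 0.559  -0.2093  0.2562] F [-0.38  0.28 -0.4 ] gap 0.0 j [-0.493  0.356  0.121  1.336  0.     2.102]
[[277.6698, 215.2775], [0.4639, 0.1413, 0.055], [0.4607, 0.1429, 0.055], [0.4632, 0.1409, 0.0526]] z drop 0.0055
[[289.2267, 208.6781], [0.4898, 0.0977, 0.055], [0.4864, 0.1002, 0.055], [0.4893, 0.0975, 0.0521]] z drop 0.0064
[[300.6451, 202.5774], [0.5139, 0.0546, 0.055], [0.5117, 0.0574, 0.055], [0.5139, 0.0546, 0.0524]] z drop 0.006
[[311.7214, 195.6031], [0.5413, 0.0127, 0.055], [0.5367, 0.0158, 0.055], [0.5406, 0.0121, 0.0513]] z drop 0.007
```

View pics/n3.png

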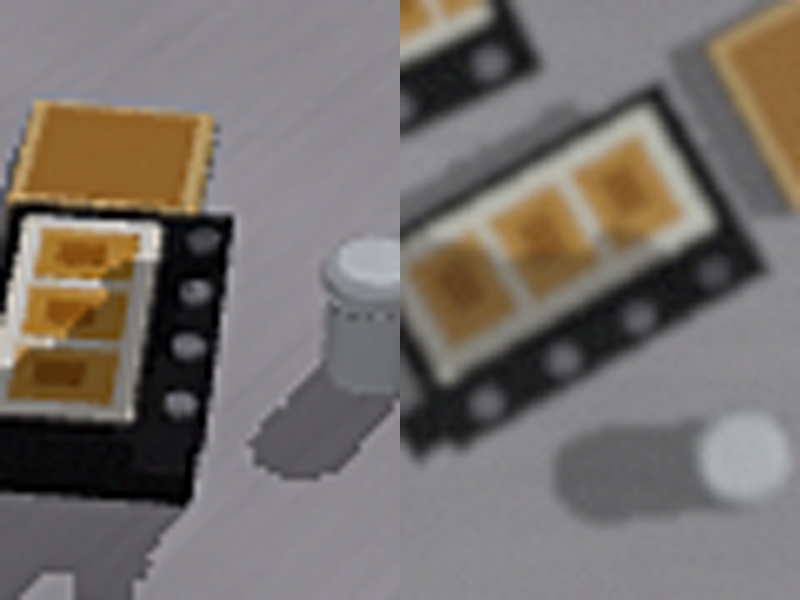

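The side view shows all four snaps flat, at (204,238), (196,293), (188,346) and (180,404). The box, toast and shaker are in place, and the hand is clear.

```bash
python3 -c "
from workcell import env
print(env.hand_in())"
```

```text
the job is handed in; nothing more can be done
None
```

I pressed all four snaps down in order, from the pull-tab end to the toast end, with the shut fingertips in one low pass. I lifted the tip only about 5 mm above the snaps between presses. The job was handed in at about 14 s of the 42 s allowed.

- **Force and depth:** each press ended at about 6 N vertical force with the fingertip at about 52.5 mm. That is some 2.5 mm past the 55 mm stop, and on snap 1 the force was rising about 2 N per mm there. A sideways force of about 2 to 4 N also showed during the presses.
- **Snap heights:** the before and after pictures show all four snaps flat. Triangulated drops were 5.5, 6.4, 6.0 and 7.0 mm against a nominal 6 to 7 mm. The 5.5 mm for snap 1 is a little low, which I put down to roughly 1 mm of pixel error, since its force and depth matched the others.
- **Scene:** the box, toast and shaker sit where they were, within about 1 to 2 mm. I did not measure the other bystanders again, but the hand went nowhere near them at their height. The hand finished clear of everything at 0.256 m.
- **Disagreement:** the two cameras differed by about 4 mm on where the row lies. I relied on the top view, and the presses landed on the snaps.

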